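# Clear away after pouring plates

### The arm

A 6-joint arm with a two-finger parallel gripper is mounted at the origin on a cart in front of the work surface, level with it; the furniture and walls round the work are solid. World frame = base frame: x ahead of the robot, y to its left, z up, the work surface at z = 0. Lengths are in mm, angles in rad, forces in N, time in s.
With the tool pointing down it reaches from about 275 to 1000 mm from the base axis. Payload 8.4 kg.
Tool frame: the origin (TCP) lies at the very end of the fingers, on their centre line; the grasp point (between the pads) lies 19 mm behind it; z points along the fingers, y is the line along which they close (so a half turn about z gives the same grasp; the last joint's range is limited). The gripper opens to 85 mm and grips with 20 to 120 N. Pads are 22 mm wide; open, the fingers measure 114 mm over their backs; the gripper's body (76 mm by 85 mm) begins 54 mm behind the grasp point. The pads swing forward as they close: fully open they stand 13 mm farther back than shut.
Start: joints at [-1.237, 0.353, 1.633, -0, 1.155, -0.002], TCP at [205.951, -590.095, 231.281] pointing down, gripper open.
Joint ranges: [-2.63, 2.63], [-0.92, 2.1], [0.06, 2.66], [-1.3, 4.44], [0, 2.69], [-3.02, 3.02]. Speed limits (rad/s): [2.22, 2.22, 2.79, 3.14, 3.14, 3.14].

### API

Orientations are given as [roll, pitch, yaw] about the fixed x, y, z axes, in that order (R = Rz(yaw) Ry(pitch) Rx(roll)).
In Python, from rig import sensors, grab_frame, camera_params, order gives the robot as it stands. The module is installed in compiled form; this text tells all that it offers.
- The arm moves only by the tool move_arm, never from a script. Its argument "motion" is a list of rows, each a list of 7 numbers: the turn, a rotation vector about the tool's x, y, z in fractions of the full range, 1 being pi/2 rad, then the shift along the tool's x, y, z in normalised numbers (1 is 60 cm), then the finger opening in m, from 0 to 0.0854. A call has 1 to 8 rows; each row is the pose to reach, as a shift and turn from the pose commanded when the call began, along the tool's axes at that moment; what a row does not reach only later rows make up. A row lasts 1/8 s, in which the tool goes at most 62.5 mm and 10.7 degrees, less where a joint would pass 70% of its speed; a pose out of reach is approached as far as the arm can. A shift or turn number past 1, either way, is cut back to 1. A call with a gripper value outside its range is refused whole. The fingers move at their own pace and stop on an object; "grip_force" is the grip in N (left out, the last holds). Time passes only in rows, so rows that repeat a pose let the fingers close. It gives the time, the measured TCP pose, the force, the opening and the grip force at its end, in the units of the state.
- sensors.sense(): the state, without advancing time (a new reading comes with each control period).
- grab_frame(name): name is "scene" or "top" or "wrist"; returns (picture, depth): 400x640x3 uint8, red, green, blue; 400x640 float32, mm along the optical axis (not along the pixel's ray), 0 where there is no reading.
- camera_params(name): a dict with "camera_matrix" (3x3 intrinsics, pixels), "k1" (the pictures are not rectified: a ray, as slopes to the right and down, at radius r is drawn at 1 + k1 r^2 times it, then the intrinsics apply), "world_from_camera" (4x4, takes a point from camera to world coordinates). Camera axes: x right, y down, z forward; pixel columns grow to the right and rows downward; lengths in mm; the calibration is good to about 2 mm. A picture is of the moment at which its call begins: read the wrist's pose just before it. camera_params takes no time and is no camera call; for the wrist camera it gives the pose at the moment of the call.
- order.sign_off(): hands the job in; it is judged then, once.
The state is a dict: "clock": time; "qpos": joint angles; "qvel": joint speeds; "joint_efforts": joint torques, N m; "eef_pos": TCP position; "tcp_rot": TCP orientation; "contact_force": force on the tool from outside, world axes, zero at the start; "wrist_torque": the same for the moment, N m; "opening": opening from 0.0 (shut) to 1.0 (fully open); "grasp_force": force on a finger pad.
Only numpy, scipy, OpenCV 4.12 (cv2) and the standard library are available. Lean on these libraries where they do the work, as an engineer would, in place of code of your own. Each camera call takes 0.05 s, during which the arm holds its last target. There are 200 camera calls.

### The job

Clear away after plate pouring: put the loose blue-capped bottle and the loose amber bottle each into the free bay of the carrier that already holds a bottle of its own kind, and put the three loose Petri dishes squarely on the stack of their own medium, the pink one on the pink stack and both cream ones, one on the other, on the cream stack. Set everything down upright, do not drop it, and leave the stacks standing where they are.

Things in the scene. Friction and masses are not known exactly. Their poses are not given: they have to be found in the camera images.
- blue_bottle: loose clear reagent bottle with a blue cap, standing on the bench: body 56 mm across and 90 mm high, cap 38 mm across above it, 105 mm in all, about 0.25 kg; origin at the centre of its underside, z up. Its yaw does not matter.
- amber_bottle: loose amber-brown reagent bottle with a black cap, standing on the bench: body 46 mm across and 73 mm high, cap 33 mm across above it, 85 mm in all, about 0.12 kg; origin at the centre of its underside, z up. Its yaw does not matter.
- pink_dish: loose Petri dish with pink medium, lying alone on the bench: 59 mm across and 15 mm high, lid on, about 25 g, flat; origin at the centre of its underside, z up. Its yaw does not matter.
- cream_dish_1: one of the two loose Petri dishes with pale cream medium, lying alone on the bench (the two are alike and may be stacked in either order): 59 mm across and 15 mm high, lid on, about 25 g, flat; origin at the centre of its underside, z up. Its yaw does not matter.
- cream_dish_2: the other loose Petri dish with pale cream medium, lying alone on the bench: 59 mm across and 15 mm high, lid on, about 25 g, flat; origin at the centre of its underside, z up. Its yaw does not matter.
- white_carrier: fixed white plastic bottle carrier: two square bays in a row, 76 mm wide inside, walls 4 mm thick, rim 36 mm and floor 5 mm above the bench. Near bay free; far bay holds a blue-capped bottle (105 mm high). Origin at bench level under the centre of the FREE bay; x points to the filled bay, centred at x = +80 mm; y across the carrier; z up.
- black_carrier: fixed black plastic bottle carrier: two square bays in a row, 66 mm wide inside, walls 4 mm thick, rim 36 mm and floor 5 mm above the bench. Near bay free; far bay holds an amber bottle (85 mm high). Origin at bench level under the centre of the FREE bay; x points to the filled bay, centred at x = +70 mm; y across the carrier; z up.
- pink_stack: the upper dish of a stack of two loose Petri dishes with pink medium, whose top is 30 mm above the bench; each dish is 59 mm across and 15 mm high. Origin at the centre of the upper dish's underside (15 mm above the bench), z up; the next dish belongs 15 mm above this origin.
- cream_stack: the upper dish of a stack of two loose Petri dishes with pale cream medium, whose top is 30 mm above the bench; each dish is 59 mm across and 15 mm high. Origin at the centre of the upper dish's underside (15 mm above the bench), z up; the next two dishes belong 15 mm and 30 mm above this origin.

How it is judged:
By the outcome, as a careful person would: the job done as asked, in the order asked, and still so for the second after the job is handed in, with the robot touching nothing.
It also fails if it takes over 128 s, if anything falls off the work surface, if the arm or the gripper's body presses on something with over 40 N, if the wrist force passes 120 N, or if a joint passes its speed limit or range.

## Working session

There is one attempt and no reset: what is moved stays moved. The work goes in short steps, Python scripts to look and compute and a tool call to move; the robot and the scene stay as the last step left them, time stands still between calls to the robot, and variables do not carry over. Pictures are saved under pics/ and viewed, at most 14 in all, crops included, and the job is handed in when it is done.

Besides the shell and the picture viewer there is one more tool, called after ">>>" as name(argument=value, ...) on one line, values as JSON. move_arm: Moves the arm, as the interface text tells. Its arguments: {"type":"object","properties":{"motion":{"type":"array","items":{"type":"array","items":{"type":"number"}}},"grip_force":{"type":"number"}},"required":["motion"]}

```bash
mkdir -p pics; cat > h.py <<'E'
import numpy as np, cv2
from rig import sensors, grab_frame, camera_params, order
def cam(n):
    p=camera_params(n); return np.array(p["camera_matrix"],float),float(p["k1"]),np.array(p["world_from_camera"],float)
def ray(uv,p):
    K,k1,T=p; uv=np.atleast_2d(np.array(uv,float))
    d=np.stack([(uv[:,0]-K[0,2])/K[0,0],(uv[:,1]-K[1,2])/K[1,1]],1); s=d.copy()
    for _ in range(20): s=d/(1+k1*(s**2).sum(1,keepdims=True))
    return np.c_[s,np.ones(len(s))]
def at_z(uv,p,z):
    r=ray(uv,p)@p[2][:3,:3].T; o=p[2][:3,3]
    return o+r*((z-o[2])/r[:,2])[:,None]
def at_depth(uv,p,d):
    return (ray(uv,p)*np.atleast_1d(d)[:,None])@p[2][:3,:3].T+p[2][:3,3]
def shot(n,f):
    p=cam(n); im,d=grab_frame(n); cv2.imwrite(f"pics/{f}.png",cv2.cvtColor(im,cv2.COLOR_RGB2BGR)); np.savez(f"pics/{f}.npz",im=im,d=d,K=p[0],k1=p[1],T=p[2]); return im,d,p
def load(f):
    z=np.load(f"pics/{f}.npz"); return z["im"],z["d"],(z["K"],float(z["k1"]),z["T"])
E
python3 - <<'E'
from h import *
for n in("top","scene"):
    im,d,p=shot(n,n+"0"); print(n,p[0].tolist(),p[1],p[2].round(3).tolist(),(d>0).mean())
print(sensors.sense())
E
```

```text
top [[362.0422628475587, 0.0, 329.07865304818455], [0.0, 362.0422628475587, 203.7884107096185], [0.0, 0.0, 1.0]] -0.059762018974942814 [[0.013, -0.981, 0.195, 313.942], [-1.0, -0.016, -0.011, 12.115], [0.014, -0.195, -0.981, 1030.863], [0.0, 0.0, 0.0, 1.0]] 0.9961640625
scene [[431.4235129013306, 0.0, 323.60012159421063], [0.0, 431.4235129013306, 195.00989400278922], [0.0, 0.0, 1.0]] -0.06805241803628176 [[-0.566, -0.466, 0.68, -468.84], [-0.824, 0.338, -0.455, 624.192], [-0.018, -0.818, -0.575, 868.612], [0.0, 0.0, 0.0, 1.0]] 0.99588671875
{'clock': 0.1, 'qpos': array([-1.23738746e+00,  3.53572720e-01,  1.63407284e+00,  2.84544991e-05,
        1.15517437e+00, -2.40993047e-03]), 'qvel': array([ 0.00015481, -0.00141793,  0.00038803, -0.00042661,  0.00052106,
        0.00070969]), 'joint_efforts': array([-1.94748129e-03, -6.06356549e+01, -3.42819250e+01, -1.51058675e-04,
        3.78656667e-03, -7.81193052e-06]), 'eef_pos': array([ 205.82709359, -589.68451182,  230.63500023]), 'tcp_rot': array([-3.14036543e+00, -2.89755086e-05,  3.35807274e-01]), 'contact_force': array([-0.26053695,  0.42239593, -0.58797374]), 'wrist_torque': array([-0.03146602, -0.00870129,  0.01523931]), 'grasp_force': 0.0, 'opening': 0.9968044694016017}
```

View pics/top0.png

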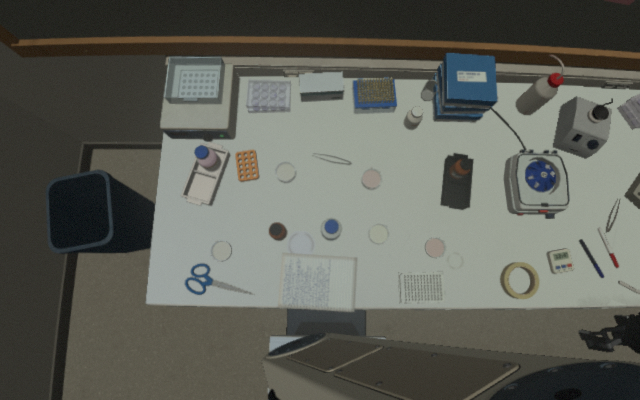

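View pics/scene0.png

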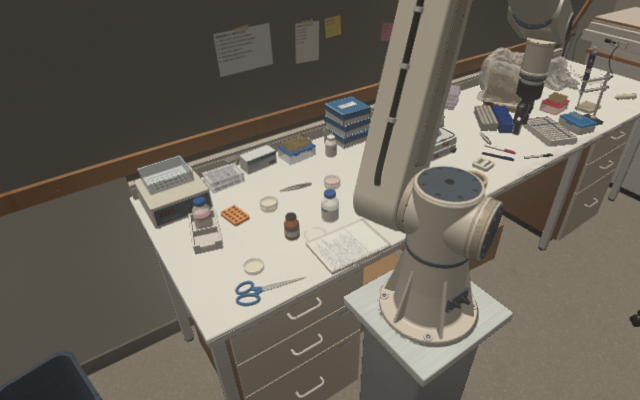

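```bash
python3 - <<'E'
from h import *
im,d,p=load("top0")
c=im[130:280,165:485]; cv2.imwrite("pics/c1.png",cv2.cvtColor(cv2.resize(c,None,fx=2.5,fy=2.5,interpolation=cv2.INTER_CUBIC),cv2.COLOR_RGB2BGR))
for n,u,v in [("pA",372,179),("pB",435,247),("cA",286,172),("cB",222,250),("cC",378,234),("clr1",302,243),("clr2",455,260),("blue",332,226),("amber",278,230),("wfree",202,188),("wfill",205,152),("bfree",455,195),("bfill",460,167),("bench",330,190)]:
    dd=np.median(d[v-2:v+3,u-2:u+3]); print(n,at_depth([u,v],p,dd)[0].round(0),im[v-1:v+2,u-1:u+2].mean((0,1)).round())
w=cam("wrist");print(w[0][0],w[2].round(2).tolist(),w[1])
E
```

```text
pA [ 588. -121.   30.] [151. 143. 134.]
pB [ 396. -300.   15.] [151. 141. 130.]
cA [604. 126.  30.] [155. 159. 147.]
cB [380. 298.  15.] [155. 159. 148.]
cC [ 431. -139.   15.] [157. 162. 147.]
clr1 [404.  76.   2.] [156. 163. 163.]
clr2 [ 361. -361.   -1.] [155. 162. 150.]
blue [440.  -6. 105.] [ 62.  82. 119.]
amber [430. 135.  85.] [58. 61. 58.]
wfree [559. 372.   6.] [168. 165. 156.]
wfill [633. 336. 110.] [ 53.  74. 111.]
bfree [ 550. -369.    6.] [50. 52. 48.]
bfill [ 614. -362.   75.] [78. 57. 43.]
bench [560.  -2.   0.] [156. 163. 153.]
[305.36740228   0.         317.89172728] [[0.33, -0.9, -0.3, 282.24], [-0.94, -0.31, -0.1, -564.17], [-0.0, 0.31, -0.95, 374.17], [0.0, 0.0, 0.0, 1.0]] -0.04662896371066592
```

View pics/c1.png

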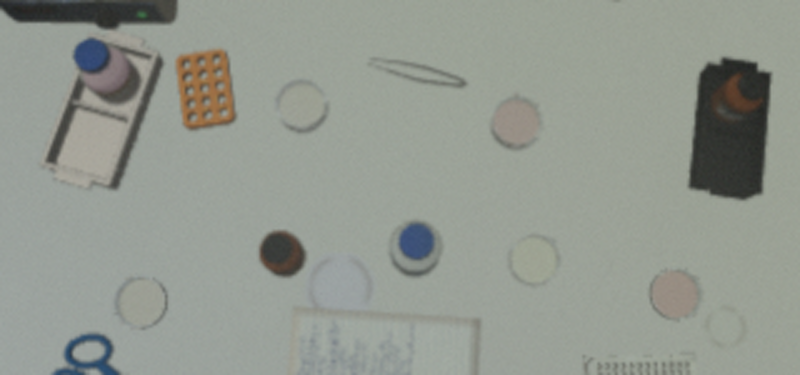

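```bash
cat >> h.py <<'E'
from scipy.spatial.transform import Rotation as Ro
def go(x,y,z,yawdeg,frm=None):
    s=sensors.sense(); P,R=(s["eef_pos"],Ro.from_euler("xyz",s["tcp_rot"])) if frm is None else (np.array(frm[:3],float),Ro.from_euler("ZX",[np.radians(frm[3]),np.pi]))
    G=Ro.from_euler("ZX",[np.radians(yawdeg),np.pi])
    rv=(R.inv()*G).as_rotvec(); sh=R.inv().apply(np.array([x,y,z])-P)/1000
    n=max(np.degrees(np.linalg.norm(rv))/10.7,np.linalg.norm(sh)/.0625)
    print("turn",rv.round(4),"shift",sh.round(4),"rows",round(n,1))
E
python3 -c "
from h import *
go(310,-300,250,65); go(430,-10,240,90,(310,-300,250,65))"
```

```text
turn [-1.100e-03 -5.000e-04 -7.987e-01] shift [ 0.1938 -0.2392 -0.0191] rows 4.9
turn [ 0.      0.     -0.4363] shift [ 0.3135 -0.0138  0.01  ] rows 5.0
```

Careful with the scale: shifts go in shares of 60 cm and turns go in shares of pi/2 rad. That gives: -0.239 m / 0.6 = -0.3983, 0.194 m / 0.6 = 0.3233, -0.8 rad / 1.5708 = -0.5093.

>>> move_arm(motion=[[0,0,-0.1019,0.065,-0.08,-0.0067,0.085],[0,0,-0.2037,0.13,-0.16,-0.0133,0.085],[0,0,-0.3056,0.1933,-0.24,-0.02,0.085],[0,0,-0.4074,0.2583,-0.3183,-0.0267,0.085],[0,0,-0.5093,0.3233,-0.3983,-0.0317,0.085],[0,0,-0.5093,0.3233,-0.3983,-0.0317,0.085],[0,0,-0.5093,0.3233,-0.3983,-0.0317,0.085],[0,0,-0.5093,0.3233,-0.3983,-0.0317,0.085]])

```text
clock: 1.1
eef_pos: [310.1, -301.6, 250.2]
tcp_rot: [-3.141, 0.0, 1.134]
contact_force: [-0.3, -0.4, -0.1]
opening: 0.995
grasp_force: 0.0
```

```bash
python3 -c "
from h import *
shot('wrist','w1'); s=sensors.sense(); print(s['clock'],s['eef_pos'],s['tcp_rot'],s['qvel'].round(3)); go(430,-10,240,90)"
```

```text
1.15 [ 309.97070878 -301.54638273  250.10244609] [-3.14123734e+00  6.74508359e-05  1.13355142e+00] [-0.002 -0.001  0.001  0.001 -0.001 -0.002]
turn [-4.000e-04 -0.000e+00 -4.372e-01] shift [ 0.3149 -0.0147  0.0101] rows 5.0
```

View pics/w1.png

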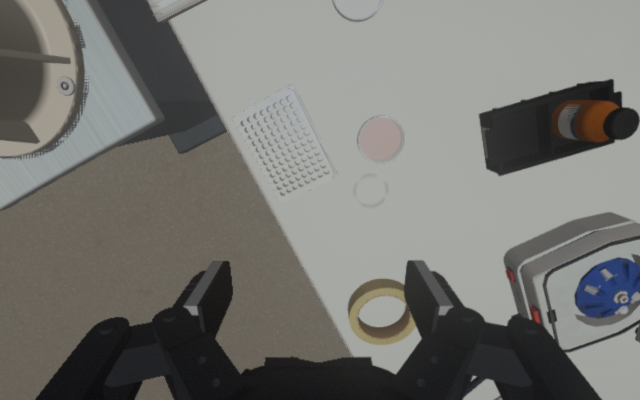

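Scaled: 0.315 m / 0.6 = 0.525, 0.002 m / 0.6 = 0.0033, -0.437 rad / 1.5708 = -0.2782.

>>> move_arm(motion=[[0,0,-0.0554,0.105,-0.005,0.0033,0.085],[0,0,-0.1108,0.21,-0.01,0.0067,0.085],[0,0,-0.1662,0.315,-0.015,0.01,0.085],[0,0,-0.2215,0.42,-0.02,0.0133,0.085],[0,0,-0.2782,0.525,-0.025,0.0167,0.085],[0,0,-0.2782,0.525,-0.025,0.0167,0.085],[0,0,-0.2782,0.525,-0.025,0.0167,0.085],[0,0,-0.2782,0.525,-0.025,0.0167,0.085]])

```text
clock: 2.15
eef_pos: [429.1, -10.1, 240.1]
tcp_rot: [-3.141, 0.0, 1.57]
contact_force: [0.1, -0.6, 0.6]
opening: 0.996
grasp_force: 0.0
```

```bash
python3 -c "
from h import *
shot('wrist','w2'); s=sensors.sense(); print(s['clock'],s['eef_pos'],s['tcp_rot'],s['qvel'].round(3))"
```

```text
2.2 [429.15713085 -10.04360906 240.21007528] [-3.14128140e+00  2.12521729e-04  1.56981897e+00] [ 0.003 -0.004 -0.001  0.003 -0.002  0.003]
```

View pics/w2.png

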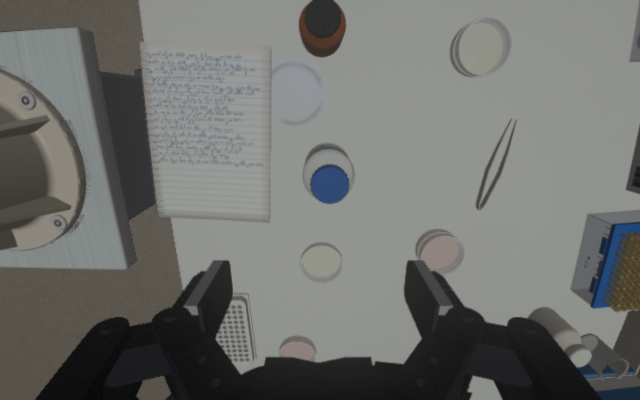

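```bash
cat >> h.py <<'E'
def zmap(d,p):
    v,u=np.mgrid[:400,:640]; return at_depth(np.c_[u.ravel(),v.ravel()],p,d.ravel()).reshape(400,640,3)
def top_of(view,xy,zt,tol=5,rad=60):
    "centroid px + world circle (on plane zt) of the flat top at zt nearest xy"
    im,d,p=view; W=zmap(d,p)
    m=((abs(W[...,2]-zt)<tol)&(np.hypot(W[...,0]-xy[0],W[...,1]-xy[1])<rad)&(d>0)).astype(np.uint8)
    n,l,st,c=cv2.connectedComponentsWithStats(m); k=1+np.argmax(st[1:,4])
    ct=max(cv2.findContours((l==k).astype(np.uint8),cv2.RETR_EXTERNAL,cv2.CHAIN_APPROX_NONE)[0],key=len)[:,0]
    q=at_z(ct,p,zt)[:,:2]; A=np.c_[2*q,np.ones(len(q))]
    s=np.linalg.lstsq(A,(q**2).sum(1),rcond=None)[0]
    return c[k],s[:2],np.sqrt(s[2]+s[:2]@s[:2]),st[k,4],np.median(W[...,2][l==k])
def tri(c1,p1,c2,p2):
    D=[(ray(c,p)@p[2][:3,:3].T)[0] for c,p in((c1,p1),(c2,p2))]; O=[p1[2][:3,3],p2[2][:3,3]]
    t=np.linalg.lstsq(np.c_[D[0],-D[1]],O[1]-O[0],rcond=None)[0]
    a,b=O[0]+t[0]*D[0],O[1]+t[1]*D[1]; return (a+b)/2,np.linalg.norm(a-b)
E
python3 - <<'E'
from h import *
V={k:load(k) for k in("top0","w1","w2")}
L=[("blue",(440,-6),105,"top0 w2"),("amber",(430,135),85,"top0 w2"),("pinkL",(396,-300),15,"top0 w1 w2"),("cC",(431,-139),15,"top0 w2"),("pinkS",(588,-121),30,"top0 w2"),("creamS",(604,126),30,"top0 w2"),("cB",(380,298),15,"top0")]
for n,xy,z,vs in L:
    R=[]
    for v in vs.split():
        c,s,r,a,zm=top_of(V[v],xy,z); R.append((c,V[v][2])); print(n,v,c.round(1),s.round(1),"r",r.round(1),a,"z",zm.round(1))
    if len(R)>1: P,g=tri(*R[0],*R[1]); print("   tri",P.round(1),"gap",g.round(1))
E
```

```text
blue top0 [331.5 225.7] [440.7  -5.3] r 17.1 156 z 104.9
blue w2 [329.1 184.1] [439.7  -4.3] r 18.1 1162 z 105.7
   tri [440.4  -5.1 101.7] gap 1.3
amber top0 [275.5 228.6] [433.4 141.6] r 14.8 114 z 85.2
amber w2 [322.5  17.4] [433.3 140.7] r 15.3 1114 z 85.8
   tri [433.5 141.6  83. ] gap 0.6
pinkL top0 [435.1 247.1] [ 396.2 -300.3] r 28.9 352 z 14.4
pinkL w1 [381.1 139.1] [ 396.  -301.7] r 29.1 1837 z 15.9
pinkL w2 [297.5 349.6] [ 397.4 -292. ] r 24.1 595 z 15.6
   tri [ 396.7 -302.     9.5] gap 0.5
cC top0 [378.6 233.1] [ 434.1 -140.1] r 27.6 321 z 14.8
cC w2 [320.7 263.4] [ 432.8 -140.3] r 29.7 1370 z 15.7
   tri [ 433.4 -140.    14.4] gap 1.1
pinkS top0 [371.6 177.6] [ 591.9 -120.1] r 28.2 317 z 29.8
pinkS w2 [443.  253.8] [ 592.3 -118.4] r 29.0 1402 z 30.8
   tri [ 593.6 -120.3   25.4] gap 1.4
creamS top0 [285.3 170.7] [608. 128.] r 28.8 327 z 30.1
creamS w2 [484.   46.2] [606.9 128. ] r 29.7 2630 z 30.8
   tri [609.1 128.9  25.3] gap 0.9
cB top0 [220.5 250.2] [379.1 302.7] r 29.1 363 z 15.2
```

```bash
python3 - <<'E'
from h import *
im,d,p=load("w2"); W=zmap(d,p)
for box in((slice(255,300),slice(180,235)),(slice(255,300),slice(402,450))):
    q=W[box].reshape(-1,3); q=q[(q[:,2]>150)]; print("tips min z",np.percentile(q[:,2],[1,5,20]).round(1), q[np.argsort(q[:,2])[:15]].mean(0).round(1))
go(440,-5,46,90)
E
```

```text
tips min z [254.8 257.2 262.5] [386.5 -11.5 254.5]
tips min z [254.9 256.9 262.2] [471.9 -11.4 254.2]
turn [-0.0003  0.0002 -0.001 ] shift [0.0051 0.0109 0.1942] rows 3.1
```

Scaled: 0.194 m / 0.6 = 0.3233, 0.175 m / 0.6 = 0.2917.

>>> move_arm(motion=[[0,0,0,0.0083,0.0183,0.05,0.085],[0,0,0,0.0083,0.0183,0.1417,0.085],[0,0,0,0.0083,0.0183,0.2333,0.085],[0,0,0,0.0083,0.0183,0.2917,0.085],[0,0,0,0.0083,0.0183,0.3233,0.085],[0,0,0,0.0083,0.0183,0.3233,0.085],[0,0,0,0.0083,0.0183,0.3233,0.05],[0,0,0,0.0083,0.0183,0.3233,0.05]], grip_force=30)

```text
clock: 3.2
eef_pos: [441.2, -3.9, 47.4]
tcp_rot: [3.14, 0.0, 1.572]
contact_force: [-0.8, -2.3, 3.6]
opening: 0.65
grasp_force: 30.7
```

>>> move_arm(motion=[[0,0,0,0,0,0,0.04],[0,0,0,0,0,0,0.04],[0,0,0,0,0,0,0.04],[0,0,0,0,0,0,0.04]], grip_force=30)

```text
clock: 3.7
eef_pos: [441.2, -3.8, 47.4]
tcp_rot: [3.14, 0.0, 1.573]
contact_force: [-2.0, -2.6, 7.2]
opening: 0.653
grasp_force: 31.0
```

```bash
python3 -c "
from h import *
go(440,-5,180,90)
go(500,280,200,163,(440,-5,180,90))"
```

```text
turn [0.0019 0.0004 0.0023] shift [-0.0013 -0.001  -0.1326] rows 2.1
turn [-0.      0.     -1.2741] shift [ 0.285  0.06  -0.02 ] rows 6.8
```

Scaled: 0.235 m / 0.6 = 0.3917, -0.06 m / 0.6 = -0.1.

>>> move_arm(motion=[[0,0,0,0,0,-0.0333,0.04],[0,0,0,0,0,-0.1,0.04],[0,0,0,0,0,-0.1833,0.04],[0,0,0,0.075,0.0333,-0.25,0.04],[0,0,0,0.1667,0.075,-0.2717,0.04],[0,0,0,0.2583,0.1167,-0.2717,0.04],[0,0,0,0.35,0.1533,-0.2717,0.04],[0,0,0,0.3917,0.1667,-0.2717,0.04]])

```text
clock: 4.7
eef_pos: [540.7, 234.5, 209.7]
tcp_rot: [3.14, -0.001, 1.575]
contact_force: [-0.0, -0.4, -1.8]
opening: 0.647
grasp_force: 33.2
```

>>> move_arm(motion=[[0,0,0,0,0,0,0.04],[0,0,0,0,0,0,0.04]])

```text
clock: 4.95
eef_pos: [539.3, 230.6, 209.1]
tcp_rot: [-3.141, 0.001, 1.573]
contact_force: [0.3, 0.1, -1.8]
opening: 0.65
grasp_force: 33.2
```

```bash
python3 -c "
from h import *
shot('wrist','w3'); s=sensors.sense(); print(s['clock'],s['eef_pos'],s['tcp_rot'],s['contact_force'])"
```

```text
5.0 [539.38555422 230.40862584 209.24326684] [-3.14087984e+00  6.39266114e-04  1.57211553e+00] [ 0.23905828 -0.61217209 -1.46840168]
```

View pics/w3.png

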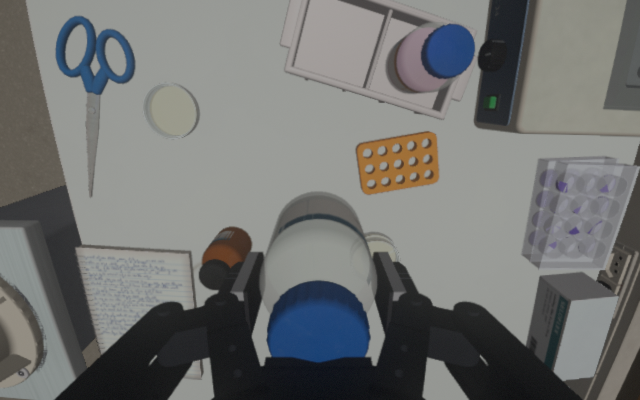

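```bash
cat >> h.py <<'E'
def rim(view,xy,rad,z0=30,z1=41):
    im,d,p=view; W=zmap(d,p)
    m=((W[...,2]>z0)&(W[...,2]<z1)&(np.hypot(W[...,0]-xy[0],W[...,1]-xy[1])<rad)&(d>0)).astype(np.uint8)
    v,u=np.nonzero(m); return at_z(np.c_[u,v],p,36)[:,:2],W[m>0]
def plot(q,f,c,half=130,s=2.3):
    g=np.full((600,600,3),255,np.uint8)
    for cols,Q in q:
        for x,y in Q:
            cv2.circle(g,(int(300-(y-c[1])*s),int(300-(x-c[0])*s)),1,cols,-1)
    cv2.imwrite(f"pics/{f}.png",g)
E
python3 - <<'E'
from h import *
Q=[]
for v,c in(("top0",(0,0,255)),("w3",(255,0,0))):
    q,_=rim(load(v),(595,355),115); Q.append((c,q)); r=cv2.minAreaRect(q.astype(np.float32)); print(v,len(q),r)
    print(top_of(load(v),(635,345),110,6,40)[1:])
plot(Q,"rimw",(595,355))
Q=[]
for v,c in(("top0",(0,0,255)),("w1",(255,0,0))):
    q,_=rim(load(v),(580,-365),105); Q.append((c,q)); r=cv2.minAreaRect(q.astype(np.float32)); print(v,len(q),r)
    print(top_of(load(v),(614,-362),90,6,40)[1:])
plot(Q,"rimb",(580,-365))
a=cv2.imread("pics/rimw.png");b=cv2.imread("pics/rimb.png"); cv2.imwrite("pics/rims.png",cv2.resize(np.hstack([a,b]),(800,400),interpolation=cv2.INTER_AREA))
E
```

```text
top0 525 ((607.6482543945312, 355.8882141113281), (92.51979064941406, 206.30319213867188), 75.84912872314453)
(array([633.69398613, 346.1102338 ]), np.float64(18.076684361005277), np.int32(153), np.float64(109.84188489438122))
w3 3957 ((607.571044921875, 353.7863464355469), (91.41607666015625, 208.9391632080078), 77.8861312866211)
(array([634.80392508, 347.21295095]), np.float64(18.41057438684966), np.int32(2181), np.float64(110.84499737414384))
top0 445 ((585.8258666992188, -369.09600830078125), (75.97134399414062, 163.4232177734375), 81.67364501953125)
(array([ 618.40152515, -372.67348895]), np.float64(15.482132045128695), np.int32(108), np.float64(89.11083613561078))
w1 2633 ((585.933349609375, -370.5009460449219), (78.97879791259766, 165.48440551757812), 81.49958801269531)
(array([ 618.23328512, -374.53106049]), np.float64(16.99865266446202), np.int32(836), np.float64(90.56346343785245))
```

View pics/rims.png

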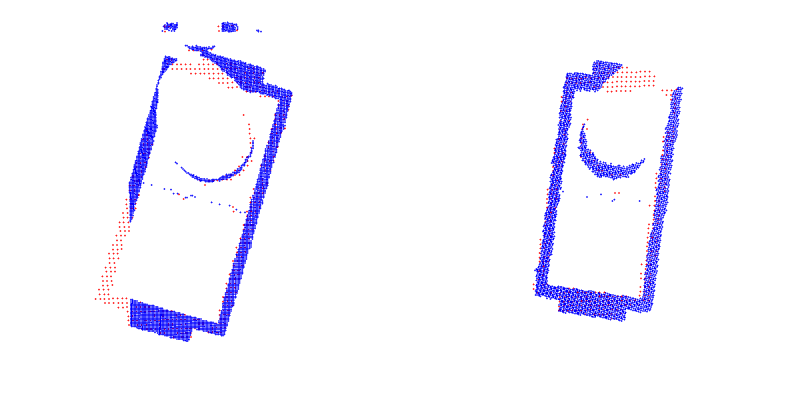

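```bash
python3 -c "
from h import *
go(557,369.3,200,164.4)
go(557,369.3,53.5,164.4,(557,369.3,200,164.4))"
```

```text
turn [-1.0000e-03  1.0000e-04 -1.2972e+00] shift [0.1389 0.0178 0.0091] rows 6.9
turn [0. 0. 0.] shift [ 0.     -0.      0.1465] rows 2.3
```

Scaled: 0.139 m / 0.6 = 0.2317, 0.12 m / 0.6 = 0.2, -1.297 rad / 1.5708 = -0.8257.

>>> move_arm(motion=[[0,0,-0.1082,0.0333,0.005,0.0033,0.04],[0,0,-0.2165,0.0667,0.01,0.0067,0.04],[0,0,-0.3247,0.1,0.015,0.01,0.04],[0,0,-0.4329,0.1333,0.02,0.0133,0.04],[0,0,-0.5411,0.1667,0.0233,0.015,0.04],[0,0,-0.6494,0.2,0.0267,0.015,0.04],[0,0,-0.7512,0.2317,0.03,0.015,0.04],[0,0,-0.8257,0.2317,0.03,0.015,0.04]])

```text
clock: 6.0
eef_pos: [557.9, 370.4, 200.4]
tcp_rot: [3.141, 0.0, 2.874]
contact_force: [0.1, -0.2, -3.7]
opening: 0.646
grasp_force: 33.1
```

>>> move_arm(motion=[[0,0,0,0,0,0,0.04],[0,0,0,0,0,0,0.04]])

```text
clock: 6.25
eef_pos: [557.8, 369.7, 200.4]
tcp_rot: [-3.141, -0.0, 2.866]
contact_force: [0.3, -0.4, -2.7]
opening: 0.648
grasp_force: 33.1
```

```bash
python3 -c "
from h import *
go(557,369.3,70,164.4)
print(sensors.sense()['eef_pos'])"
```

```text
turn [-0.0002 -0.0001 -0.0032] shift [ 0.0007 -0.0006  0.1304] rows 2.1
[557.82746873 369.70701088 200.41398793]
```

Scaled: 0.145 m / 0.6 = 0.2417, 0.142 m / 0.6 = 0.2367.

>>> move_arm(motion=[[0,0,0,0.0017,0,0.05,0.04],[0,0,0,0.0017,0,0.1083,0.04],[0,0,0,0.0017,0,0.1667,0.04],[0,0,0,0.0017,0,0.2083,0.04],[0,0,0,0.0017,0,0.2283,0.04],[0,0,0,0.0017,0,0.2367,0.04],[0,0,0,0.0017,0,0.2417,0.04],[0,0,0,0.0017,0,0.2417,0.04]])

```text
clock: 7.25
eef_pos: [557.2, 371.2, 56.0]
tcp_rot: [3.141, 0.001, 2.87]
contact_force: [0.6, -0.8, -3.1]
opening: 0.647
grasp_force: 33.2
```

Scaled: 0.003 m / 0.6 = 0.005, 0.001 m / 0.6 = 0.0017.

>>> move_arm(motion=[[0,0,0,0,0,0.0017,0.04],[0,0,0,0,0,0.0033,0.04],[0,0,0,0,0,0.005,0.04],[0,0,0,0,0,0.005,0.04]])

```text
clock: 7.75
eef_pos: [556.9, 371.1, 52.5]
tcp_rot: [3.141, 0.0, 2.87]
contact_force: [-0.5, -0.5, 0.2]
opening: 0.649
grasp_force: 33.3
```

>>> move_arm(motion=[[0,0,0,0,0,0,0.062],[0,0,0,0,0,0,0.07],[0,0,0,0,0,0,0.085],[0,0,0,0,0,0,0.085],[0,0,0,0,0,-0.05,0.085],[0,0,0,0,0,-0.1333,0.085],[0,0,0,0,0,-0.2333,0.085],[0,0,0,0,0,-0.3,0.085]])

```text
clock: 8.75
eef_pos: [557.4, 371.4, 235.5]
tcp_rot: [3.139, 0.002, 2.87]
contact_force: [0.9, -0.6, -0.3]
opening: 0.995
grasp_force: 0.0
```

```bash
python3 -c "
from h import *
s=sensors.sense();print(s['eef_pos'])
v=shot('wrist','w4'); print(top_of(v,(558,369),110,6,40)[1:])
v=shot('top','top1'); print(top_of(v,(433,141),85,5,40)[1:])
go(433.4,135,190,90)
go(433.4,141,38,90,(433.4,141,190,90))"
```

```text
[557.39065565 371.41035012 235.47853644]
(array([556.18148534, 369.79983899]), np.float64(18.150859487630637), np.int32(1227), np.float64(110.7532039339543))
(array([433.27593004, 141.36636736]), np.float64(14.798269116940975), np.int32(115), np.float64(85.13490042554088))
turn [9.5000e-03 6.0000e-04 1.2989e+00] shift [ 0.0576 -0.2629  0.0461] rows 7.0
turn [0. 0. 0.] shift [ 0.    -0.     0.152] rows 2.4
```

Scaled: -0.263 m / 0.6 = -0.4383, -0.23 m / 0.6 = -0.3833, 1.299 rad / 1.5708 = 0.827.

>>> move_arm(motion=[[0.0006,0,0.1082,0.0133,-0.0667,0,0.085],[0.0013,0,0.2165,0.0267,-0.1333,0,0.085],[0.0019,0,0.3247,0.04,-0.2,0,0.085],[0.0032,0,0.4329,0.0533,-0.2583,0,0.085],[0.0038,0,0.5411,0.0667,-0.3167,0.0333,0.085],[0.0051,0,0.6494,0.0817,-0.3833,0.0667,0.085],[0.006,0,0.7512,0.0967,-0.4383,0.0767,0.085],[0.006,0,0.827,0.0967,-0.4383,0.0767,0.085]])

```text
clock: 9.85
eef_pos: [427.9, 131.2, 184.9]
tcp_rot: [-3.131, 0.007, 1.565]
contact_force: [1.2, 1.1, 0.2]
opening: 0.993
grasp_force: 0.0
```

>>> move_arm(motion=[[0,0,0,0,0,0,0.085],[0,0,0,0,0,0,0.085]])

```text
clock: 10.1
eef_pos: [430.5, 133.5, 186.2]
tcp_rot: [-3.135, 0.005, 1.574]
contact_force: [0.6, 0.9, 0.5]
opening: 0.995
grasp_force: 0.0
```

```bash
python3 -c "
from h import *
print(sensors.sense()['eef_pos']);go(433.3,141.2,39,90)"
```

```text
[430.45148243 133.45333556 186.16634659]
turn [-0.007   0.0053  0.0029] shift [0.0085 0.0039 0.1471] rows 2.4
```

Scaled: 0.07 m / 0.6 = 0.1167, 0.05 m / 0.6 = 0.0833, -0.007 rad / 1.5708 = -0.0045.

>>> move_arm(motion=[[-0.0045,0.0032,0,0.0133,0.0067,0,0.085],[-0.0045,0.0032,0,0.0133,0.0067,0.0333,0.085],[-0.0045,0.0032,0,0.0133,0.0067,0.0833,0.085],[-0.0045,0.0032,0,0.0133,0.0067,0.1167,0.085],[-0.0045,0.0032,0,0.0133,0.0067,0.1167,0.085],[-0.0045,0.0032,0,0.0133,0.0067,0.1167,0.085]])

```text
clock: 10.85
eef_pos: [434.4, 141.4, 116.8]
tcp_rot: [3.141, 0.0, 1.572]
contact_force: [0.2, -0.5, -0.5]
opening: 0.993
grasp_force: 0.0
```

```bash
python3 -c "
from h import *
print(sensors.sense());go(433.3,141.2,39,90)"
```

```text
{'clock': 10.85, 'qpos': array([ 3.11488402e-01,  2.50640735e-01,  2.08616510e+00, -3.23467664e-04,
        8.04110186e-01,  3.10912646e-01]), 'qvel': array([-0.00291518, -0.01139726, -0.00411047, -0.00163101, -0.00188028,
        0.00214117]), 'joint_efforts': array([ 4.65702906e-02, -4.30815268e+01, -2.46508741e+01,  2.53910875e-03,
        1.23862544e-02, -5.77438215e-03]), 'eef_pos': array([434.3945307 , 141.35371122, 116.80828525]), 'tcp_rot': array([3.14087717e+00, 1.49474329e-05, 1.57159640e+00]), 'contact_force': array([ 0.1939456 , -0.54138818, -0.45444942]), 'wrist_torque': array([-0.03069847, -0.01828873,  0.00793825]), 'grasp_force': 0.0, 'opening': 0.993308931074842}
turn [0.0007 0.     0.0008] shift [-0.0002 -0.0012  0.0778] rows 1.2
```

Scaled: 0.078 m / 0.6 = 0.13, 0.06 m / 0.6 = 0.1.

>>> move_arm(motion=[[0,0,0,0,-0.0017,0.05,0.085],[0,0,0,0,-0.0017,0.1,0.085],[0,0,0,0,-0.0017,0.13,0.085],[0,0,0,0,-0.0017,0.13,0.085],[0,0,0,0,-0.0017,0.13,0.05],[0,0,0,0,-0.0017,0.13,0.035],[0,0,0,0,-0.0017,0.13,0.03],[0,0,0,0,-0.0017,0.13,0.03]], grip_force=25)

```text
clock: 11.85
eef_pos: [433.5, 141.1, 39.2]
tcp_rot: [3.14, -0.0, 1.571]
contact_force: [-1.1, -0.5, 7.3]
opening: 0.53
grasp_force: 24.5
```

>>> move_arm(motion=[[0,0,0,0,0,0,0.03],[0,0,0,0,0,0,0.03],[0,0,0,0,0,0,0.03]])

```text
clock: 12.22
eef_pos: [433.5, 141.1, 39.2]
tcp_rot: [3.14, -0.0, 1.571]
contact_force: [-1.3, -0.6, 7.8]
opening: 0.532
grasp_force: 24.5
```

```bash
python3 -c "
from h import *
go(433.3,141.2,190,90)
go(545,-300,190,90,(433.3,141.2,190,90));go(549,-365,190,171.4,(545,-300,190,90));go(549,-365,190,-8.6,(545,-300,190,90));print(sensors.sense()['qpos'])"
```

```text
turn [ 0.0017 -0.0002 -0.    ] shift [ 0.0002  0.     -0.1508] rows 2.4
turn [0. 0. 0.] shift [-0.4412  0.1117  0.    ] rows 7.3
turn [-0.      0.     -1.4207] shift [-0.065  0.004  0.   ] rows 7.6
turn [ 0.     -0.      1.7209] shift [-0.065  0.004  0.   ] rows 9.2
[ 3.11511182e-01  3.92151084e-01  2.13253800e+00 -4.75737438e-04
  6.15250156e-01  3.11936981e-01]
```

Scaled: -0.23 m / 0.6 = -0.3833, -0.19 m / 0.6 = -0.3167, 0.7 rad / 1.5708 = 0.4456.

>>> move_arm(motion=[[0,0,0,0,0,-0.0333,0.03],[0,0,0,0,0,-0.1,0.03],[0,0,0,0,0,-0.1833,0.03],[0,0,0.0955,-0.0667,0.0167,-0.2517,0.03],[0,0,0.191,-0.15,0.0333,-0.2517,0.03],[0,0,0.2865,-0.2333,0.05,-0.2517,0.03],[0,0,0.382,-0.3167,0.0733,-0.2517,0.03],[0,0,0.4456,-0.3833,0.09,-0.2517,0.03]])

```text
clock: 13.22
eef_pos: [487.1, -91.1, 189.9]
tcp_rot: [3.14, -0.0, 0.866]
contact_force: [0.6, 0.3, -1.7]
opening: 0.534
grasp_force: 26.4
```

>>> move_arm(motion=[[0,0,0,0,0,0,0.03],[0,0,0,0,0,0,0.03]])

```text
clock: 13.48
eef_pos: [486.4, -88.9, 189.4]
tcp_rot: [-3.141, 0.0, 0.871]
contact_force: [-1.5, -0.2, -1.7]
opening: 0.532
grasp_force: 26.5
```

```bash
python3 -c "
from h import *
print(sensors.sense()['eef_pos']);go(549,-365,190,-8.6)"
```

```text
[486.36198205 -88.9130215  189.3585591 ]
turn [-2.0000e-04  4.0000e-04  1.0209e+00] shift [-0.1708  0.2258 -0.0007] rows 5.5
```

Scaled: 0.226 m / 0.6 = 0.3767, 0.188 m / 0.6 = 0.3133, 1.021 rad / 1.5708 = 0.65.

>>> move_arm(motion=[[0,0,0.1019,-0.0467,0.0633,0,0.03],[0,0,0.2037,-0.095,0.125,0,0.03],[0,0,0.3056,-0.1417,0.1883,0,0.03],[0,0,0.4074,-0.19,0.25,0,0.03],[0,0,0.5093,-0.2367,0.3133,0,0.03],[0,0,0.6048,-0.285,0.3767,0,0.03],[0,0,0.65,-0.285,0.3767,0,0.03],[0,0,0.65,-0.285,0.3767,0,0.03]])

```text
clock: 14.48
eef_pos: [549.6, -364.3, 189.1]
tcp_rot: [-3.141, 0.001, -0.148]
contact_force: [0.5, -0.3, -1.8]
opening: 0.529
grasp_force: 26.6
```

```bash
python3 -c "
from h import *
v=shot('wrist','w5');print(top_of(v,(618,-374),90,6,40)[1:])
print(sensors.sense()['eef_pos']);go(549,-365,46,-8.6)"
```

```text
(array([ 621.30902244, -375.83134016]), np.float64(15.299621473534051), np.int32(1347), np.float64(90.9133419063987))
[ 549.57878824 -364.11276955  189.18052585]
turn [-0.0003  0.0007  0.0032] shift [-0.0003  0.001   0.1432] rows 2.3
```

View pics/w5.png

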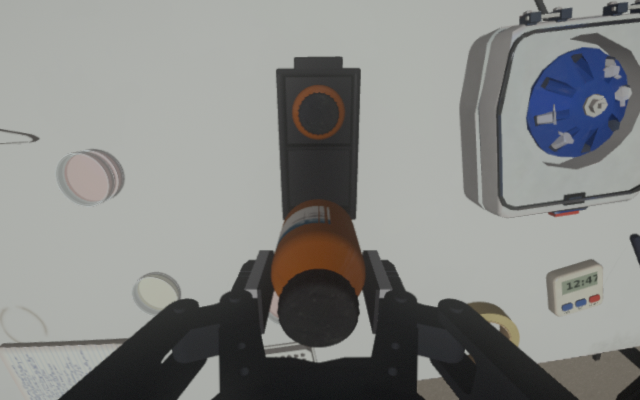

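Scaled: 0.143 m / 0.6 = 0.2383, 0.001 m / 0.6 = 0.0017, 0.003 rad / 1.5708 = 0.0019.

>>> move_arm(motion=[[0,0,0.0019,0,0.0017,0.05,0.03],[0,0,0.0019,0,0.0017,0.1083,0.03],[0,0,0.0019,0,0.0017,0.1667,0.03],[0,0,0.0019,0,0.0017,0.2083,0.03],[0,0,0.0019,0,0.0017,0.2283,0.03],[0,0,0.0019,0,0.0017,0.235,0.03],[0,0,0.0019,0,0.0017,0.2383,0.03],[0,0,0.0019,0,0.0017,0.2383,0.03]])

```text
clock: 15.52
eef_pos: [549.8, -366.8, 47.2]
tcp_rot: [3.141, -0.001, -0.153]
contact_force: [0.7, -0.4, -1.0]
opening: 0.532
grasp_force: 26.6
```

Scaled: 0.002 m / 0.6 = 0.0033, 0.001 m / 0.6 = 0.0017.

>>> move_arm(motion=[[0,0,0,0,0,0.0017,0.03],[0,0,0,0,0,0.0033,0.03],[0,0,0,0,0,0.0033,0.03]])

```text
clock: 15.9
eef_pos: [549.3, -366.6, 44.4]
tcp_rot: [3.141, 0.0, -0.153]
contact_force: [-0.6, -0.6, -0.6]
opening: 0.533
grasp_force: 26.6
```

>>> move_arm(motion=[[0,0,0,0,0,0.0017,0.03],[0,0,0,0,0,0.0017,0.03],[0,0,0,0,0,0.0017,0.05],[0,0,0,0,0,0.0017,0.065],[0,0,0,0,0,0.0017,0.085],[0,0,0,0,0,0.0017,0.085],[0,0,0,0,0,-0.05,0.085],[0,0,0,0,0,-0.1333,0.085]])

```text
clock: 16.9
eef_pos: [548.2, -365.7, 123.4]
tcp_rot: [-3.14, 0.004, -0.153]
contact_force: [0.9, -0.4, 0.0]
opening: 0.993
grasp_force: 0.0
```

Scaled: -0.1 m / 0.6 = -0.1667, -0.05 m / 0.6 = -0.0833.

>>> move_arm(motion=[[0,0,0,0,0,-0.0833,0.085],[0,0,0,0,0,-0.1667,0.085],[0,0,0,0,0,-0.1667,0.085],[0,0,0,0,0,-0.1667,0.085]])

```text
clock: 17.4
eef_pos: [549.0, -366.3, 224.0]
tcp_rot: [3.141, 0.0, -0.153]
contact_force: [-0.4, 0.2, -0.5]
opening: 0.992
grasp_force: 0.0
```

```bash
python3 -c "
from h import *
v=shot('wrist','w6');print(top_of(v,(549,-367),90,6,40)[1:])
print(sensors.sense()['eef_pos'])
v=shot('top','top2');print(top_of(v,(396,-301),15,4,50)[1:])
go(396,-380,180,90)"
```

```text
(array([ 552.55084011, -367.39467234]), np.float64(15.680426694021738), np.int32(884), np.float64(90.7071633006262))
[ 548.64672273 -366.01989664  223.03733757]
(array([ 396.08724304, -300.15211986]), np.float64(28.510170423011346), np.int32(338), np.float64(14.523624229325662))
turn [-2.700e-03  1.100e-03 -1.724e+00] shift [-0.1485  0.0372  0.043 ] rows 9.2
```

```bash
python3 -c "
from h import *
v=load('w6')
for n,xy,z in(('pL',(396,-301),15),('pS',(592,-119),30)):
  try: print(n,top_of(v,xy,z)[1:])
  except Exception as e: print(n,e)
print(sensors.sense()['eef_pos'],sensors.sense()['qvel'])
go(396,-301,150,60)"
```

```text
pL (array([ 397.05002604, -302.26104863]), np.float64(29.72861722688683), np.int32(1347), np.float64(15.845626198186153))
pS (array([ 592.28319601, -121.9013205 ]), np.float64(30.004669647790397), np.int32(2031), np.float64(30.811181524976462))
[ 548.56474918 -365.95008111  222.68410501] [-0.00065539  0.00504464 -0.00085373 -0.00020904  0.00083677  0.00177045]
turn [-0.0022  0.0017 -1.2004] shift [-0.1605 -0.0408  0.0731] rows 6.4
```

Scaled: -0.16 m / 0.6 = -0.2667, -0.138 m / 0.6 = -0.23, -1.2 rad / 1.5708 = -0.7639.

>>> move_arm(motion=[[0,0,-0.1082,-0.0383,-0.01,0,0.085],[0,0,-0.2165,-0.0767,-0.02,0,0.085],[0,0,-0.3247,-0.115,-0.0283,0,0.085],[0,0,-0.4329,-0.1533,-0.0383,0.025,0.085],[0,0,-0.5411,-0.1917,-0.0483,0.0583,0.085],[0,0,-0.6494,-0.23,-0.0583,0.0917,0.085],[0,0,-0.7639,-0.2667,-0.0683,0.1217,0.085],[0,0,-0.7639,-0.2667,-0.0683,0.1217,0.085]])

```text
clock: 18.5
eef_pos: [395.0, -300.0, 149.2]
tcp_rot: [-3.136, -0.0, 1.045]
contact_force: [0.2, 0.7, 0.5]
opening: 0.997
grasp_force: 0.0
```

>>> move_arm(motion=[[0,0,0,0,0,0,0.085],[0,0,0,0,0,0,0.085]])

```text
clock: 18.75
eef_pos: [398.7, -302.3, 152.0]
tcp_rot: [3.14, 0.0, 1.045]
contact_force: [-0.6, -0.0, -0.2]
opening: 0.995
grasp_force: 0.0
```

```bash
python3 -c "
from h import *
v=shot('wrist','w7')
print(top_of(v,(396,-301),15,5,45)[1:])
print(sensors.sense()['eef_pos'],sensors.sense()['tcp_rot'])
go(396.5,-301.5,-2,60)"
```

```text
(array([ 396.11327148, -301.38036182]), np.float64(29.31912013222033), np.int32(2920), np.float64(15.76353434026936))
[ 398.57347828 -302.18504967  151.94215502] [3.14003830e+00 4.71193952e-04 1.04521553e+00]
turn [ 0.0016  0.0005 -0.002 ] shift [-0.0004 -0.0024  0.1539] rows 2.5
```

View pics/w7.png

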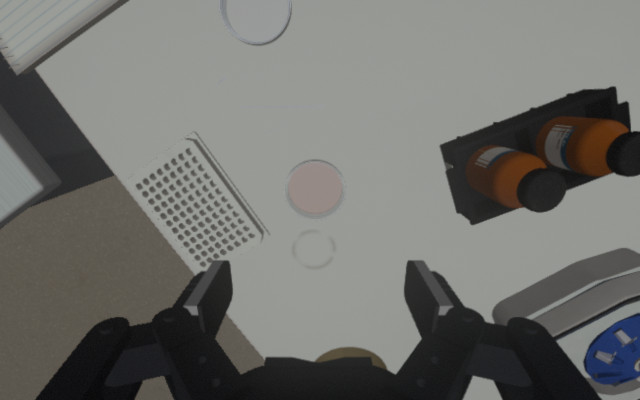

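Scaled: 0.13 m / 0.6 = 0.2167, 0.11 m / 0.6 = 0.1833, -0.002 rad / 1.5708 = -0.0013.

>>> move_arm(motion=[[0,0,-0.0013,0,-0.0033,0.05,0.085],[0,0,-0.0013,0,-0.0033,0.1167,0.085],[0,0,-0.0013,0,-0.0033,0.1833,0.085],[0,0,-0.0013,0,-0.0033,0.2167,0.085],[0,0,-0.0013,0,-0.0033,0.2167,0.085],[0,0,-0.0013,0,-0.0033,0.2167,0.085]])

```text
clock: 19.55
eef_pos: [396.6, -301.2, 22.2]
tcp_rot: [3.14, 0.0, 1.048]
contact_force: [-0.4, -0.2, 1.0]
opening: 0.992
grasp_force: 0.0
```

```bash
python3 -c "
from h import *
print(sensors.sense()['eef_pos'])
go(396.2,-301.5,0,60)"
```

```text
[ 396.56381645 -301.17930552   22.2214928 ]
turn [0.0015 0.0005 0.0012] shift [-0.0004 -0.0002  0.0222] rows 0.4
```

Scaled: 0.022 m / 0.6 = 0.0367, 0.011 m / 0.6 = 0.0183.

>>> move_arm(motion=[[0,0,0,0,0,0.0183,0.085],[0,0,0,0,0,0.0367,0.085],[0,0,0,0,0,0.0367,0.085],[0,0,0,0,0,0.0367,0.075],[0,0,0,0,0,0.0367,0.066],[0,0,0,0,0,0.0367,0.058],[0,0,0,0,0,0.0367,0.055],[0,0,0,0,0,0.0367,0.055]], grip_force=20)

```text
clock: 20.55
eef_pos: [395.9, -300.7, -0.2]
tcp_rot: [3.141, 0.0, 1.049]
contact_force: [-0.2, 0.9, 6.6]
opening: 0.681
grasp_force: 20.4
```

>>> move_arm(motion=[[0,0,0,0,0,0,0.055],[0,0,0,0,0,0,0.055],[0,0,0,0,0,0,0.055]])

```text
clock: 20.92
eef_pos: [395.9, -300.7, -0.2]
tcp_rot: [3.141, 0.0, 1.049]
contact_force: [-0.4, 0.0, 5.6]
opening: 0.676
grasp_force: 20.4
```

```bash
python3 -c "
from h import *
print(sensors.sense()['eef_pos'])
go(592-45,-119-78,120,60)"
```

```text
[ 3.95892591e+02 -3.00735772e+02 -2.00943122e-01]
turn [0.0006 0.0004 0.0016] shift [ 0.1652  0.0793 -0.1202] rows 3.5
```

Scaled: 0.165 m / 0.6 = 0.275, 0.14 m / 0.6 = 0.2333.

>>> move_arm(motion=[[0,0,0,0,0,-0.0167,0.055],[0,0,0,0,0,-0.0667,0.055],[0,0,0,0,0,-0.1333,0.055],[0,0,0,0.075,0.0333,-0.1833,0.055],[0,0,0,0.1583,0.075,-0.2,0.055],[0,0,0,0.2333,0.1117,-0.2,0.055],[0,0,0,0.275,0.1317,-0.2,0.055],[0,0,0,0.275,0.1317,-0.2,0.055]])

```text
clock: 21.92
eef_pos: [547.9, -195.9, 119.9]
tcp_rot: [3.14, -0.0, 1.051]
contact_force: [-0.4, -0.6, -0.5]
opening: 0.676
grasp_force: 21.8
```

>>> move_arm(motion=[[0,0,0,0,0,0,0.055],[0,0,0,0,0,0,0.055],[0,0,0,0,0,0,0.055]])

```text
clock: 22.3
eef_pos: [545.8, -197.5, 119.4]
tcp_rot: [-3.142, 0.0, 1.048]
contact_force: [0.6, 0.1, -0.3]
opening: 0.679
grasp_force: 21.8
```

```bash
python3 -c "
from h import *
s=sensors.sense();v=shot('wrist','w8')
print(s['eef_pos'],s['tcp_rot'],s['opening'])
print(top_of(v,(592,-119),30,5,45)[1:])
e=s['eef_pos']; print('held',top_of(v,(e[0],e[1]),e[2]+15,5,45)[1:])
"
```

```text
[ 545.8288357  -197.53073782  119.41544513] [-3.14154033e+00  4.03335522e-04  1.04772716e+00] 0.6790487852915807
(array([ 591.95519754, -120.67249249]), np.float64(29.138854862273988), np.int32(5545), np.float64(30.807914246104275))
held (array([ 546.4974894, -197.4626739]), np.float64(32.45640377785417), np.int32(11233), np.float64(135.3375239151796))
```

View pics/w8.png

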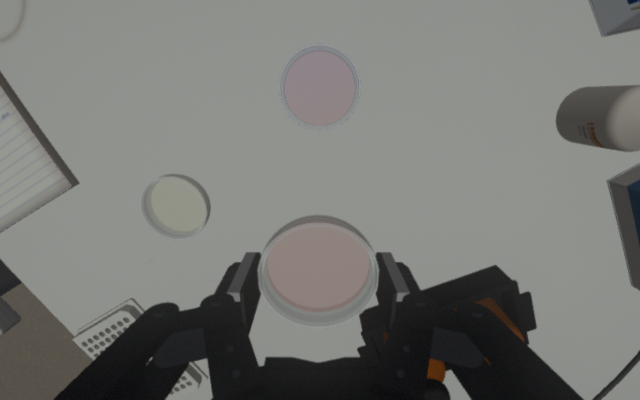

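```bash
python3 -c "
from h import *
go(592.2,-120.2,50,60)"
```

```text
turn [0.     0.0004 0.0006] shift [0.09   0.0014 0.0694] rows 1.8
```

>>> move_arm(motion=[[0,0,0,0.0333,0,0,0.055],[0,0,0,0.0833,0.0017,0,0.055],[0,0,0,0.1333,0.0017,0.0167,0.055],[0,0,0,0.15,0.0017,0.05,0.055],[0,0,0,0.15,0.0017,0.0917,0.055],[0,0,0,0.15,0.0017,0.115,0.055],[0,0,0,0.15,0.0017,0.115,0.055],[0,0,0,0.15,0.0017,0.115,0.055]])

```text
clock: 23.35
eef_pos: [592.6, -119.8, 50.8]
tcp_rot: [3.141, 0.0, 1.048]
contact_force: [0.2, -0.2, 0.1]
opening: 0.676
grasp_force: 21.8
```

```bash
python3 -c "
from h import *
print(sensors.sense()['eef_pos']); go(592.2,-120.2,31,60)"
```

```text
[ 592.56865324 -119.78879678   50.76641208]
turn [0.0008 0.0001 0.0012] shift [-0.0005 -0.0001  0.0198] rows 0.3
```

Scaled: 0.02 m / 0.6 = 0.0333, -0.0005 m / 0.6 = -0.0008.

>>> move_arm(motion=[[0,0,0,-0.0008,0,0.0133,0.055],[0,0,0,-0.0008,0,0.0233,0.055],[0,0,0,-0.0008,0,0.0283,0.055],[0,0,0,-0.0008,0,0.0317,0.055],[0,0,0,-0.0008,0,0.0333,0.055],[0,0,0,-0.0008,0,0.0333,0.055]])

```text
clock: 24.1
eef_pos: [592.0, -119.9, 30.3]
tcp_rot: [3.141, 0.0, 1.049]
contact_force: [-0.2, 0.2, -0.3]
opening: 0.681
grasp_force: 21.8
```

Scaled: 0.0008 m / 0.6 = 0.0013, 0.0005 m / 0.6 = 0.0008.

>>> move_arm(motion=[[0,0,0,0,0,0.0008,0.055],[0,0,0,0,0,0.0013,0.055],[0,0,0,0,0,0.0013,0.055]])

```text
clock: 24.48
eef_pos: [592.1, -119.9, 29.7]
tcp_rot: [3.141, 0.0, 1.049]
contact_force: [-0.7, 0.5, 1.7]
opening: 0.677
grasp_force: 22.1
```

Contact made; release slowly and rise.

>>> move_arm(motion=[[0,0,0,0,0,0,0.061],[0,0,0,0,0,0,0.065],[0,0,0,0,0,0,0.075],[0,0,0,0,0,0,0.085],[0,0,0,0,0,0,0.085],[0,0,0,0,0,-0.0333,0.085],[0,0,0,0,0,-0.1,0.085],[0,0,0,0,0,-0.2,0.085]])

```text
clock: 25.48
eef_pos: [591.0, -119.7, 150.7]
tcp_rot: [-3.14, 0.001, 1.049]
contact_force: [0.2, 0.7, 0.1]
opening: 0.997
grasp_force: 0.0
```

>>> move_arm(motion=[[0,0,0,0,0,0,0.085],[0,0,0,0,0,0,0.085]])

```text
clock: 25.72
eef_pos: [592.1, -119.9, 150.6]
tcp_rot: [3.14, -0.0, 1.049]
contact_force: [-0.7, 0.2, -0.2]
opening: 0.992
grasp_force: 0.0
```

```bash
python3 -c "
from h import *
s=sensors.sense();v=shot('wrist','w9');im,d,p=v
print(s['eef_pos'])
for z,t in((45,5),):print(top_of(v,(592,-119),z,t,45)[1:])
W=zmap(d,p);
c=im[60:360,170:470]; cv2.imwrite('pics/c9.png',cv2.cvtColor(c,cv2.COLOR_RGB2BGR))
go(433.3,-140.2,120,60);go(433.3,-140.2,120,90)"
```

```text
[ 592.07280266 -119.87319552  150.55110581]
(array([ 591.93088659, -120.2492735 ]), np.float64(29.39407902552202), np.int32(3598), np.float64(45.578149960287135))
turn [-0.0003  0.0005  0.0016] shift [-0.0966 -0.1269  0.0296] rows 2.6
turn [-4.00e-04  4.00e-04 -5.22e-01] shift [-0.0966 -0.1269  0.0296] rows 2.8
```

View pics/c9.png

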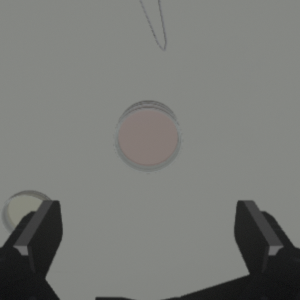

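Scaled: -0.127 m / 0.6 = -0.2117, -0.097 m / 0.6 = -0.1617, -0.522 rad / 1.5708 = -0.3323.

>>> move_arm(motion=[[0,0,-0.0828,-0.04,-0.0533,0.0117,0.085],[0,0,-0.1655,-0.08,-0.1067,0.025,0.085],[0,0,-0.2483,-0.12,-0.1583,0.0367,0.085],[0,0,-0.3323,-0.1617,-0.2117,0.05,0.085],[0,0,-0.3323,-0.1617,-0.2117,0.05,0.085],[0,0,-0.3323,-0.1617,-0.2117,0.05,0.085],[0,0,-0.3323,-0.1617,-0.2117,0.05,0.085]])

```text
clock: 26.65
eef_pos: [434.7, -140.7, 119.5]
tcp_rot: [3.141, 0.0, 1.57]
contact_force: [0.0, 0.1, 0.8]
opening: 0.998
grasp_force: 0.0
```

```bash
python3 -c "
from h import *
s=sensors.sense();v=shot('wrist','w10')
print(s['eef_pos'],s['tcp_rot'])
t=top_of(v,(433,-140),15,5,45);print(t[1:])
go(*t[1],20,90)"
```

```text
[ 434.70649476 -140.67665201  119.53812346] [3.14098998e+00 4.51173486e-04 1.57025155e+00]
(array([ 433.07709413, -140.76337456]), np.float64(29.393868303029116), np.int32(3630), np.float64(15.781911513662578))
turn [ 0.0004  0.0004 -0.0001] shift [-0.0001 -0.0015  0.0995] rows 1.6
```

Scaled: 0.1 m / 0.6 = 0.1667, -0.0015 m / 0.6 = -0.0025.

>>> move_arm(motion=[[0,0,0,0,-0.0025,0.05,0.085],[0,0,0,0,-0.0025,0.1167,0.085],[0,0,0,0,-0.0025,0.1667,0.085],[0,0,0,0,-0.0025,0.1667,0.085],[0,0,0,0,-0.0025,0.1667,0.085]])

```text
clock: 27.32
eef_pos: [432.9, -140.8, 20.2]
tcp_rot: [3.141, 0.001, 1.571]
contact_force: [-0.7, -0.1, -0.6]
opening: 0.996
grasp_force: 0.0
```

```bash
python3 -c "
from h import *
go(433.1,-140.8,0,90)"
```

```text
turn [0.0006 0.0005 0.    ] shift [-0.      0.0002  0.0202] rows 0.3
```

Scaled: 0.02 m / 0.6 = 0.0333, 0.01 m / 0.6 = 0.0167.

>>> move_arm(motion=[[0,0,0,0,0,0.0167,0.085],[0,0,0,0,0,0.0333,0.085],[0,0,0,0,0,0.0333,0.085],[0,0,0,0,0,0.0333,0.075],[0,0,0,0,0,0.0333,0.066],[0,0,0,0,0,0.0333,0.058],[0,0,0,0,0,0.0333,0.055],[0,0,0,0,0,0.0333,0.055]], grip_force=20)

```text
clock: 28.32
eef_pos: [432.2, -140.7, -0.1]
tcp_rot: [3.141, 0.0, 1.571]
contact_force: [-0.8, 0.3, 5.1]
opening: 0.676
grasp_force: 20.2
```

>>> move_arm(motion=[[0,0,0,0,0,0,0.055],[0,0,0,0,0,0,0.055],[0,0,0,0,0,0,0.055]])

```text
clock: 28.7
eef_pos: [432.3, -140.8, -0.0]
tcp_rot: [3.141, 0.001, 1.571]
contact_force: [-1.3, 0.5, 6.0]
opening: 0.684
grasp_force: 20.2
```

```bash
python3 -c "
from h import *
print(sensors.sense()['eef_pos'])
go(607,45,120,90)"
```

```text
[ 4.32254434e+02 -1.40752039e+02 -4.10514960e-02]
turn [0.0005 0.0005 0.    ] shift [ 0.1857  0.1748 -0.1201] rows 4.5
```

Scaled: 0.186 m / 0.6 = 0.31, 0.175 m / 0.6 = 0.2917.

>>> move_arm(motion=[[0,0,0,0,0,-0.0167,0.055],[0,0,0,0,0,-0.0667,0.055],[0,0,0,0,0,-0.1333,0.055],[0,0,0,0.05,0.0467,-0.1833,0.055],[0,0,0,0.1167,0.11,-0.2,0.055],[0,0,0,0.1833,0.1733,-0.2,0.055],[0,0,0,0.25,0.2367,-0.2,0.055],[0,0,0,0.31,0.2917,-0.2,0.055]])

```text
clock: 29.7
eef_pos: [608.3, 47.0, 120.3]
tcp_rot: [3.141, 0.0, 1.571]
contact_force: [-0.4, -0.3, 0.1]
opening: 0.678
grasp_force: 21.8
```

>>> move_arm(motion=[[0,0,0,0,0,0,0.055],[0,0,0,0,0,0,0.055],[0,0,0,0,0,0,0.055],[0,0,0,0,0,0,0.055]])

```text
clock: 30.2
eef_pos: [606.5, 44.5, 119.7]
tcp_rot: [-3.141, 0.0, 1.57]
contact_force: [1.1, 0.3, -0.8]
opening: 0.676
grasp_force: 21.9
```

```bash
python3 -c "
from h import *
s=sensors.sense();v=shot('wrist','w11')
print(s['eef_pos'],s['tcp_rot'],s['opening'])
t=top_of(v,(607,128),30,5,45);print(t[1:])
e=s['eef_pos'];print('held',top_of(v,(e[0],e[1]),e[2]+15,5,45)[1:])
go(*t[1],50,90)"
```

```text
[606.52516349  44.50461411 119.66870136] [-3.14141981e+00  4.17277854e-04  1.56967656e+00] 0.676258517199836
(array([607.83484406, 128.37235885]), np.float64(29.05690784115965), np.int32(5386), np.float64(30.78817222595012))
held (array([606.50148809,  45.25692956]), np.float64(32.3783511265361), np.int32(11212), np.float64(135.42739963643464))
turn [-0.0001  0.0004 -0.001 ] shift [0.0838 0.0011 0.0696] rows 1.7
```

Scaled: 0.084 m / 0.6 = 0.14, 0.001 m / 0.6 = 0.0017.

>>> move_arm(motion=[[0,0,0,0.0333,0,0,0.055],[0,0,0,0.0833,0.0017,0,0.055],[0,0,0,0.125,0.0017,0.0167,0.055],[0,0,0,0.14,0.0017,0.05,0.055],[0,0,0,0.14,0.0017,0.0917,0.055],[0,0,0,0.14,0.0017,0.1167,0.055],[0,0,0,0.14,0.0017,0.1167,0.055],[0,0,0,0.14,0.0017,0.1167,0.055]])

```text
clock: 31.25
eef_pos: [608.5, 129.2, 49.9]
tcp_rot: [3.141, 0.0, 1.57]
contact_force: [-0.8, 0.0, -1.0]
opening: 0.676
grasp_force: 21.9
```

```bash
python3 -c "
from h import *
print(sensors.sense()['eef_pos']); go(607.7,128.3,31,90)"
```

```text
[608.47595453 129.17396763  49.85342008]
turn [ 0.0006  0.0002 -0.0004] shift [-0.0009 -0.0008  0.0189] rows 0.3
```

>>> move_arm(motion=[[0,0,0,-0.0017,-0.0017,0.0133,0.055],[0,0,0,-0.0017,-0.0017,0.0233,0.055],[0,0,0,-0.0017,-0.0017,0.0283,0.055],[0,0,0,-0.0017,-0.0017,0.0317,0.055],[0,0,0,-0.0017,-0.0017,0.0325,0.055],[0,0,0,-0.0017,-0.0017,0.0325,0.055],[0,0,0,-0.0017,-0.0017,0.0325,0.055]])

```text
clock: 32.12
eef_pos: [607.2, 128.4, 30.1]
tcp_rot: [3.141, 0.0, 1.571]
contact_force: [-0.9, 0.6, -0.2]
opening: 0.678
grasp_force: 21.9
```

Scaled: 0.0006 m / 0.6 = 0.001, 0.0004 m / 0.6 = 0.0007.

>>> move_arm(motion=[[0,0,0,0,0,0.0007,0.055],[0,0,0,0,0,0.001,0.055],[0,0,0,0,0,0.001,0.055]])

```text
clock: 32.5
eef_pos: [607.2, 128.4, 29.8]
tcp_rot: [3.141, 0.0, 1.571]
contact_force: [-1.7, -0.3, 5.0]
opening: 0.678
grasp_force: 22.4
```

Scaled: -0.12 m / 0.6 = -0.2, -0.06 m / 0.6 = -0.1.

>>> move_arm(motion=[[0,0,0,0,0,0,0.061],[0,0,0,0,0,0,0.065],[0,0,0,0,0,0,0.075],[0,0,0,0,0,0,0.085],[0,0,0,0,0,0,0.085],[0,0,0,0,0,-0.0333,0.085],[0,0,0,0,0,-0.1,0.085],[0,0,0,0,0,-0.2,0.085]])

```text
clock: 33.5
eef_pos: [606.1, 128.2, 150.5]
tcp_rot: [-3.139, 0.001, 1.571]
contact_force: [0.9, 0.5, 1.0]
opening: 0.994
grasp_force: 0.0
```

>>> move_arm(motion=[[0,0,0,0,0,0,0.085],[0,0,0,0,0,0,0.085]])

```text
clock: 33.75
eef_pos: [607.1, 128.4, 150.4]
tcp_rot: [3.14, 0.0, 1.571]
contact_force: [-0.4, 0.3, -0.5]
opening: 0.993
grasp_force: 0.0
```

```bash
python3 -c "
from h import *
s=sensors.sense();v=shot('wrist','w12');im,d,p=v
print(s['eef_pos'])
print(top_of(v,(607,128),45,5,45)[1:])
c=im[60:360,170:470]; cv2.imwrite('pics/c12.png',cv2.cvtColor(c,cv2.COLOR_RGB2BGR))
go(379,302.5,120,120)"
```

```text
[607.11400335 128.39487222 150.36463569]
(array([606.8949241 , 128.37432791]), np.float64(29.36545061289361), np.int32(3605), np.float64(45.586598876671616))
turn [-7.000e-04  3.000e-04 -5.236e-01] shift [ 0.1742 -0.2275  0.0293] rows 4.6
```

View pics/c12.png

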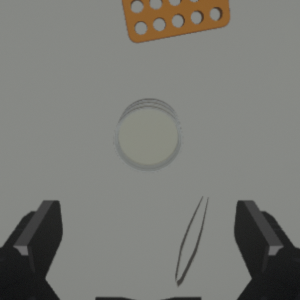

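```bash
python3 -c "
from h import *
go(379,302.5,120,90)"
```

```text
turn [-0.0006  0.0005 -0.    ] shift [ 0.1742 -0.2275  0.0293] rows 4.6
```

>>> move_arm(motion=[[0,0,0,0.05,-0.0667,0,0.085],[0,0,0,0.1083,-0.1417,0,0.085],[0,0,0,0.1667,-0.2167,0.0167,0.085],[0,0,0,0.2283,-0.2967,0.0333,0.085],[0,0,0,0.29,-0.3792,0.05,0.085],[0,0,0,0.29,-0.3792,0.05,0.085],[0,0,0,0.29,-0.3792,0.05,0.085],[0,0,0,0.29,-0.3792,0.05,0.085]])

```text
clock: 34.8
eef_pos: [380.5, 301.8, 119.1]
tcp_rot: [3.141, 0.001, 1.569]
contact_force: [-0.4, -0.6, 0.2]
opening: 0.997
grasp_force: 0.0
```

```bash
python3 -c "
from h import *
s=sensors.sense();v=shot('wrist','w13')
print(s['eef_pos'],s['tcp_rot'])
t=top_of(v,(379,302),15,5,45);print(t[1:])
go(*t[1],20,90)"
```

```text
[380.51386649 301.79380103 119.14669759] [3.14149916e+00 5.03221821e-04 1.56947723e+00]
(array([378.59696363, 302.61117981]), np.float64(29.399398777603576), np.int32(3647), np.float64(15.777602534709018))
turn [ 0.0001  0.0004 -0.0018] shift [ 0.0009 -0.002   0.0992] rows 1.6
```

Scaled: 0.099 m / 0.6 = 0.165, -0.002 m / 0.6 = -0.0033.

>>> move_arm(motion=[[0,0,0,0.0017,-0.0033,0.05,0.085],[0,0,0,0.0017,-0.0033,0.1167,0.085],[0,0,0,0.0017,-0.0033,0.165,0.085],[0,0,0,0.0017,-0.0033,0.165,0.085],[0,0,0,0.0017,-0.0033,0.165,0.085]])

```text
clock: 35.48
eef_pos: [378.5, 303.3, 21.0]
tcp_rot: [3.141, -0.0, 1.57]
contact_force: [0.3, -0.4, -0.1]
opening: 0.994
grasp_force: 0.0
```

```bash
python3 -c "
from h import *
go(378.6,302.6,0,90)"
```

```text
turn [ 0.0006 -0.0001 -0.0011] shift [-0.0007  0.0001  0.021 ] rows 0.3
```

Scaled: 0.021 m / 0.6 = 0.035, 0.01 m / 0.6 = 0.0167.

>>> move_arm(motion=[[0,0,0,-0.0008,0,0.0167,0.085],[0,0,0,-0.0008,0,0.035,0.085],[0,0,0,-0.0008,0,0.035,0.085],[0,0,0,-0.0008,0,0.035,0.075],[0,0,0,-0.0008,0,0.035,0.066],[0,0,0,-0.0008,0,0.035,0.058],[0,0,0,-0.0008,0,0.035,0.055],[0,0,0,-0.0008,0,0.035,0.055]], grip_force=20)

```text
clock: 36.48
eef_pos: [377.7, 303.0, -0.3]
tcp_rot: [3.141, 0.0, 1.571]
contact_force: [-1.6, -0.1, 5.4]
opening: 0.676
grasp_force: 20.4
```

>>> move_arm(motion=[[0,0,0,0,0,0,0.055],[0,0,0,0,0,0,0.055],[0,0,0,0,0,0,0.055]])

```text
clock: 36.85
eef_pos: [377.7, 303.0, -0.3]
tcp_rot: [3.141, 0.0, 1.571]
contact_force: [-0.8, -0.3, 4.7]
opening: 0.68
grasp_force: 20.4
```

```bash
python3 -c "
from h import *
print(sensors.sense()['eef_pos'])
go(607,45,120,90)"
```

```text
[ 3.77657315e+02  3.02981947e+02 -2.91502653e-01]
turn [0.0003 0.0001 0.0001] shift [-0.258   0.2294 -0.1202] rows 5.8
```

>>> move_arm(motion=[[0,0,0,0,0,-0.0167,0.055],[0,0,0,0,0,-0.0667,0.055],[0,0,0,0,0,-0.1333,0.055],[0,0,0,-0.05,0.0667,-0.1833,0.055],[0,0,0,-0.1083,0.1417,-0.2,0.055],[0,0,0,-0.1667,0.2167,-0.2,0.055],[0,0,0,-0.2283,0.3,-0.2,0.055],[0,0,0,-0.29,0.3817,-0.2,0.055]])

```text
clock: 37.85
eef_pos: [608.1, 127.5, 120.2]
tcp_rot: [3.141, 0.0, 1.571]
contact_force: [0.1, 1.0, 0.0]
opening: 0.678
grasp_force: 21.8
```

Scaled: 0.05 m / 0.6 = 0.0833, 0.04 m / 0.6 = 0.0667.

>>> move_arm(motion=[[0,0,0,0,0,0,0.055],[0,0,0,0,0,0.0333,0.055],[0,0,0,0,0,0.0667,0.055],[0,0,0,0,0,0.0833,0.055],[0,0,0,0,0,0.0833,0.055],[0,0,0,0,0,0.0833,0.055]])

```text
clock: 38.6
eef_pos: [606.7, 129.3, 69.6]
tcp_rot: [3.141, 0.0, 1.571]
contact_force: [-0.2, 0.2, 0.0]
opening: 0.68
grasp_force: 21.8
```

```bash
python3 -c "
from h import *
print(sensors.sense()['eef_pos'],sensors.sense()['opening']); go(607.1,128.7,46,90)"
```

```text
[606.6782129  129.25412058  69.57253085] 0.6804791624226989
turn [0.0003 0.0003 0.0005] shift [-0.0005  0.0004  0.0236] rows 0.4
```

Scaled: 0.024 m / 0.6 = 0.04, -0.0005 m / 0.6 = -0.0008.

>>> move_arm(motion=[[0,0,0,-0.0008,0.0012,0.0167,0.055],[0,0,0,-0.0008,0.0012,0.03,0.055],[0,0,0,-0.0008,0.0012,0.0367,0.055],[0,0,0,-0.0008,0.0012,0.0392,0.055],[0,0,0,-0.0008,0.0012,0.04,0.055],[0,0,0,-0.0008,0.0012,0.04,0.055],[0,0,0,-0.0008,0.0012,0.04,0.055]])

```text
clock: 39.48
eef_pos: [607.4, 128.4, 45.5]
tcp_rot: [3.141, 0.0, 1.571]
contact_force: [0.3, -0.2, -0.2]
opening: 0.677
grasp_force: 21.8
```

Scaled: 0.001 m / 0.6 = 0.0017, 0.0005 m / 0.6 = 0.0008.

>>> move_arm(motion=[[0,0,0,0,0,0.0008,0.055],[0,0,0,0,0,0.0017,0.055],[0,0,0,0,0,0.0017,0.055]])

```text
clock: 39.85
eef_pos: [607.3, 128.4, 44.5]
tcp_rot: [3.142, 0.0, 1.571]
contact_force: [-1.8, -0.0, 2.4]
opening: 0.677
grasp_force: 22.1
```

Scaled: -0.12 m / 0.6 = -0.2, -0.06 m / 0.6 = -0.1.

>>> move_arm(motion=[[0,0,0,0,0,0,0.061],[0,0,0,0,0,0,0.065],[0,0,0,0,0,0,0.075],[0,0,0,0,0,0,0.085],[0,0,0,0,0,0,0.085],[0,0,0,0,0,-0.0333,0.085],[0,0,0,0,0,-0.1,0.085],[0,0,0,0,0,-0.2,0.085]])

```text
clock: 40.85
eef_pos: [606.3, 128.2, 165.5]
tcp_rot: [-3.139, 0.001, 1.571]
contact_force: [0.4, 1.0, -1.2]
opening: 0.994
grasp_force: 0.0
```

Scaled: -0.06 m / 0.6 = -0.1, -0.03 m / 0.6 = -0.05.

>>> move_arm(motion=[[0,0,0,0,0,-0.05,0.085],[0,0,0,0,0,-0.1,0.085],[0,0,0,0,0,-0.1,0.085],[0,0,0,0,0,-0.1,0.085]])

```text
clock: 41.35
eef_pos: [606.9, 128.3, 224.5]
tcp_rot: [-3.142, 0.0, 1.571]
contact_force: [1.1, 0.2, -0.2]
opening: 0.994
grasp_force: 0.0
```

```bash
python3 -c "
from h import *
s=sensors.sense();v=shot('wrist','w14');t=shot('top','top3');print(s['clock'])
print('cream',top_of(v,(607,128),60,5,45)[1:])
for xy,z in(((607,128),60),((592,-120),45),((557,370),110),((550,-366),90)):print(top_of(t,xy,z,5,45)[1:])
a=cv2.imread('pics/w14.png')[0:300,120:520];b=cv2.resize(cv2.imread('pics/top3.png')[130:280,165:485],None,fx=1.25,fy=1.25)
cv2.imwrite('pics/fin.png',np.hstack([a,cv2.copyMakeBorder(b,0,300-b.shape[0],0,0,cv2.BORDER_CONSTANT)]))"
```

```text
41.35
cream (array([606.92838967, 128.08824095]), np.float64(29.218108129712448), np.int32(2472), np.float64(60.44999604381684))Traceback (most recent call last):
  File "<string>", line 5, in <module>
    for xy,z in(((607,128),60),((592,-120),45),((557,370),110),((550,-366),90)):print(top_of(t,xy,z,5,45)[1:])
                                                                                      ~~~~~~^^^^^^^^^^^^^
  File "h.py", line 32, in top_of
    n,l,st,c=cv2.connectedComponentsWithStats(m); k=1+np.argmax(st[1:,4])
                                                      ~~~~~~~~~^^^^^^^^^^
    return _wrapfunc(a, 'argmax', axis=axis, out=out, **kwds)
    return bound(*args, **kwds)
ValueError: attempt to get argmax of an empty sequence
```

```bash
python3 -c "
from h import *
t=load('top3')
for xy,z in(((592,-120),45),((557,370),110),((550,-366),90)):
  try: print(top_of(t,xy,z,5,45)[1:])
  except ValueError: print(xy,'occluded')
print(order.sign_off())"
```

```text
(array([ 592.02341683, -120.27492093]), np.float64(27.998824771143184), np.int32(321), np.float64(44.93632410296959))
(array([555.56260778, 372.13521767]), np.float64(15.417892035495925), np.int32(114), np.float64(110.15370896874111))
(array([ 551.46525734, -365.6242864 ]), np.float64(14.682126140972041), np.int32(102), np.float64(89.63430618457863))
the job is handed in; nothing more can be done
None
```

Job handed in at 41 s: both bottles are upright in their carrier bays, and the pink dish and both cream dishes sit squarely on their stacks, each at the expected height in the last camera checks; the judge's verdict was not shown.

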